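Load a spring-held cell into the charging dock

TASK

Load the spare cylinder cell from its stand into the charging dock. With the nub end raised, put the flat end under the dock's hood against the spring plunger and press the plunger back, then tip the nub end down behind the end wall, so that the cell lies level in the dock, held between plunger and wall, and let go. Feel your way without forcing the dock, and leave the other things on the table where they are.

Things in the scene. Friction and masses are not known exactly. Their poses are not given: they have to be found in the camera images.
- cell: 130 g black cylinder 32 mm in diameter, 80 mm long, with a pale ring near one end and on that end a steel nub 10 mm in diameter, 3 mm long. Origin on its axis, mid-length of the 80 mm; x axis along it towards the nub (y and z turn as it rolls). Starts lying in the stand, axis 20 mm above the table. Best grasped from above, 10 mm from its middle towards the nub.
- cell_nub (a point): centre of the tip of the cell's nub, 43 mm from the cell's origin
- cell_flat (a point): centre of the cell's flat end, 40 mm from the cell's origin the other way
- stand: low grey stand, fixed to the table, in which the cell starts: floor 4 mm thick, cheeks up to 12 mm above the table at its ends, 34 mm apart, with open finger room along the middle (x from -18 to +32 mm). Origin on the table under the middle of the cell; x along the cell towards its nub.
- dock: charging dock, fixed. Origin on the table, z up, x along the bay from the spring end (tall white housing with hood) to the low end wall (brass strip). On a grey base, 6 mm thick, a white cell carriage is clamped anywhere within 10 mm either way along x, differently each time and not measured: floor, cheeks, plunger, hood and wall all share that shift.
- spring_end (a point): nose of the free plunger if the carriage stood central: dock x -34 mm, 26 mm above the table, on the bay's axis. Brass, 14 mm in diameter, round nose. It slides towards -x by 9 mm to a hard stop; it pushes with about 1 N when free, 1.1 N more per mm, 11 N at the stop. At the stop it leaves 86 mm to the end wall; the cell with its nub is 83 mm. The housing's front is 19 mm behind the free nose.
- hood_edge (a point): middle of the hood's lower front edge if the carriage stood central: dock x -32 mm, 52 mm above the table. The hood is a tongue 28 mm wide, 4 mm thick, from the housing over the plunger, so a cell cannot go in from straight above. Tilted nub-up by about 22 degrees, the cell passes between hood and end wall, moving down along its own axis.
- wall_face (a point): middle of the upper edge of the end wall's inner face if the carriage stood central: dock x +43 mm, 28 mm above the table. The wall is 8 mm thick and 44 mm wide. The nub rests on this face when the cell is loaded. Contact forces between cell and dock, summed over plunger, wall, floor and cheeks, above 30 N damage the dock (about 17 N when loaded).
- bay_floor (a point): middle of the bay's floor if the carriage stood central: 10 mm above the table, under the loaded cell's origin; the loaded cell's axis is level, 26 mm above the table. Side cheeks 37 mm apart, tops 22 mm above the table, stand at dock x -44 to -18 mm and 30 to 44 mm; between them is open room for fingers.
- tablet_bottle: bystander: brown screw-cap tablet bottle, 43 mm in diameter, 77 mm high, origin under its centre
- marker: bystander: short thick marker lying down, 21x85x20 mm, origin under its centre
- tape_roll: bystander: roll of tape lying flat, 83 mm in diameter, 19 mm high, origin under its centre
- carton: bystander: flat medicine carton, 50x110x20 mm, origin under its centre
- stamp: bystander: rubber stamp with a turned knob, 26x50x72 mm, origin under its centre
Things that resemble listed ones, but are neither listed nor needed, are in the scene too. Several things look just like the cell: the one meant starts nearest to the robot's base.

How it is judged:
By the outcome, as a careful person would: the job done as asked, in the order asked, and still so for the second after the job is handed in, with the robot touching nothing.
It also fails if it takes over 64 s, if anything falls off the work surface, if the arm or the gripper's body presses on something with over 40 N, if the wrist force passes 120 N, or if a joint passes its speed limit or range.

ROBOT

A 6-joint arm with a two-finger parallel gripper is mounted at the origin on a cart in front of the work surface, level with it; the furniture and walls round the work are solid. World frame = base frame: x ahead of the robot, y to its left, z up, the work surface at z = 0. Lengths are in mm, angles in degrees, forces in N, time in s.
With the tool pointing down it reaches from about 300 to 850 mm from the base axis. Payload 4.2 kg.
Tool frame: the origin (TCP) lies midway between the tips of the shut fingers; the grasp point (between the pads) lies env.hold_point_z behind it (env.hold_point_z is the distance from the TCP to the grasp point, in mm); z points along the fingers, y is the line along which they close (so a half turn about z gives the same grasp; the last joint's range is limited). The gripper opens to 91 mm and grips with 3 to 60 N. Pads are 32 mm wide; open, the fingers measure 118 mm over their backs; the gripper's body (76 mm by 178 mm) begins 60 mm behind the grasp point.
Start: joints at [-65.604, 18.312, 89.639, -0, 72.044, -1.146], TCP at [247.934, -518.818, 213.976] pointing down, gripper open.
Joint ranges: [-177.97, 177.97], [-48.28, 115.42], [12.27, 149.76], [-77.06, 257.06], [2.81, 150.46], [-146.56, 146.56]. Speed limits (degrees/s): [147.25, 147.25, 180, 180, 180, 180].

INTERFACE

Orientations are given as [roll, pitch, yaw] about the fixed x, y, z axes, in that order (R = Rz(yaw) Ry(pitch) Rx(roll)).
In Python, from workcell import env, viewer, spotter gives the robot as it stands.
- The arm moves only by the tool apply_moves, never from a script. Its arguments are lists of equal length, an entry for each row: "delta_pos": the shift along the world's x, y, z normalised to -1 to 1, where 1 is 120 mm, a list of three; "rot": the turn, a rotation vector about the world's x, y, z normalised to -1 to 1, where 1 is 1.5 rad, a list of three; "hand": the opening, from 0 (shut) to 1 (fully open). A call has 1 to 10 rows; each row is the pose to reach, as a shift and turn from the pose commanded when the call began; what a row does not reach only later rows make up. A row lasts 1/12 s, in which the tool goes at most 41.7 mm and 7.16 degrees, less where a joint would pass 70% of its speed; a pose out of reach is approached as far as the arm can. A call with a number of a shift or a turn outside -1 to 1 is refused whole. A call with a gripper value outside its range is refused whole. The fingers move at their own pace and stop on an object; "newtons" is the grip in N (left out, the last holds). Time passes only in rows, so rows that repeat a pose let the fingers close. It gives the time, the measured TCP pose, the force, the opening and the grip force at its end, in the units of the state.
- env.state(): the state, without advancing time (a new reading comes with each control period).
- viewer.grab_frame(name): name is "scene" or "side" or "wrist"; returns a dict with "pixels" (480x640x3 uint8, red, green, blue), "camera_matrix" (3x3 intrinsics, pixels), "k1" (the pictures are not rectified: a ray, as slopes to the right and down, at radius r is drawn at 1 + k1 r^2 times it, then the intrinsics apply), "R" (3x3) and "t" (3): a world point X has camera coordinates R X + t; the wrist camera has in their place "mount" (4x4, takes a point from camera to tool coordinates, whose origin is the TCP and whose axes are the flange's). Camera axes: x right, y down, z forward; pixel columns grow to the right and rows downward; lengths in mm; the calibration is good to about 2 mm. A picture is of the moment at which its call begins: read the wrist's pose just before it. There is no depth.
- env.job_done(): hands the job in; it is judged then, once.
Trained networks look in a picture, given as the dict that the camera call returned (one of the last four; its "shot" number tells which), for a name from the list of things; names that differ only in an ending like _2 or _b are one class to them, and where a whole thing is asked for, a point or a joint stands for the part that bears it (a point fixed in the world has none). Each returns a list of dicts, best first, with "score" (0 to 1); they miss things now and then, are a little off and sometimes report something else, mostly with a low value. They report only what shows in the picture. A call takes as long as a camera call. They do not tell look-alikes from the thing itself.
- spotter.trace(picture, query): "mask" (480x640 bool, what is visible of it) and "box" ([centre column, centre row, width, height] in pixels, round what is visible of it).
- spotter.landmark_of(picture, query): "position" ([column, row] in pixels: a listed point, or the origin of a listed thing).
The state is a dict: "time_s": time; "qpos": joint angles; "qvel": joint speeds; "effort": joint torques, N m; "ee_pos": TCP position; "ee_rot": TCP orientation; "force": force on the tool from outside, world axes, zero at the start; "torque": the same for the moment, N m; "gripper_width": finger opening in mm; "gripper_force": force on a finger pad.
Only numpy, scipy, OpenCV 4.12 (cv2) and the standard library are available. Lean on these libraries where they do the work, as an engineer would, in place of code of your own. Each camera call takes 0.05 s, during which the arm holds its last target. There are 200 camera calls.

## Working session

There is one attempt and no reset: what is moved stays moved. The work goes in short steps, Python scripts to look and compute and a tool call to move; the robot and the scene stay as the last step left them, time stands still between calls to the robot, and variables do not carry over. Pictures are saved under pics/ and viewed, at most 10 in all, crops included, and the job is handed in when it is done.

Besides the shell and the picture viewer there is one more tool, called after "Request:" by a JSON object that holds its "op" and its "data", one argument or row to a line. apply_moves: Moves the arm, as the interface text tells. Its arguments: {"type":"object","properties":{"delta_pos":{"type":"array"},"rot":{"type":"array"},"hand":{"type":"array"},"newtons":{"type":"number"}},"required":["delta_pos","rot","hand"]}

```bash
mkdir -p pics; ls; cat > h.py <<'E'
import numpy as np,cv2
from workcell import env,viewer,spotter
from scipy.spatial.transform import Rotation as Ro
def ext(f,st=None):
    if 'R' in f and f['R'] is not None: return np.array(f['R']),np.array(f['t'])
    st=st or env.state(); Rt=Ro.from_euler('xyz',st['ee_rot'],degrees=True).as_matrix()
    M=np.array(f['mount']); Rc=Rt@M[:3,:3]; c=Rt@M[:3,3]+np.array(st['ee_pos']); return Rc.T,-Rc.T@c
def ray(f,uv,E):
    K=np.array(f['camera_matrix']); k=f['k1']
    p=cv2.undistortPoints(np.array([[uv]],float),K,np.array([k,0,0,0.]))[0,0]
    R,t=E; return -R.T@t, R.T@np.array([p[0],p[1],1])
def onz(f,uv,z,E):
    c,d=ray(f,uv,E); return c+d*(z-c[2])/d[2]
def proj(f,X,E):
    R,t=E; return cv2.projectPoints(np.array(X,float).reshape(-1,1,3),cv2.Rodrigues(R)[0],t,np.array(f['camera_matrix']),np.array([f['k1'],0,0,0.]))[0][:,0]
def save(f,n): cv2.imwrite('pics/'+n,f['pixels'][:,:,::-1])
E
python3 - <<'E'
from h import *
print(env.hold_point_z, env.state())
Z=dict(cell=20,cell_nub=20,cell_flat=20,stand=0,dock=0,spring_end=26,hood_edge=52,wall_face=28,bay_floor=10,tablet_bottle=0,marker=0,tape_roll=0,carton=0,stamp=0)
for n in ['scene','side']:
    f=viewer.grab_frame(n); E=ext(f); save(f,n+'1.png'); print(n,-E[0].T@E[1])
    for q,z in Z.items():
        for d in spotter.landmark_of(f,q)[:5]:
            print(q,round(d['score'],2),np.round(d['position']),np.round(onz(f,d['position'],z,E)[:2]))
E
```

```text
pics
18.8 {'time_s': 0.0, 'qpos': array([-6.56060531e+01,  1.83515924e+01,  8.97073907e+01, -2.18235595e-04,
        7.20453295e+01, -1.14358924e+00]), 'qvel': array([ 0.09181581,  0.0272387 , -0.02981138,  0.00397547, -0.08697874,
       -0.03068883]), 'effort': array([ 1.06431132e-04, -4.12457013e+01, -2.31974334e+01,  7.27694621e-02,
        4.58022463e-02, -1.62809711e-04]), 'ee_pos': array([ 247.68819326, -518.33742376,  213.11412015]), 'ee_rot': array([-1.79895704e+02, -1.87443128e-03,  2.55376019e+01]), 'force': array([-0.25714965,  0.22844848, -0.25081928]), 'torque': array([-0.00843654, -0.00303436, -0.01768127]), 'gripper_force': 0.0, 'gripper_width': 91.14339472985152}
scene [ -52.28218633 -820.44473708  751.72931583]
cell 0.92 [292. 236.] [548. 205.]
cell 0.89 [258. 206.] [553. 377.]
cell 0.54 [332. 225.] [655. 195.]
cell_nub 0.84 [275. 209.] [580. 339.]
cell_nub 0.64 [281. 227.] [548. 255.]
cell_nub 0.54 [348. 224.] [691. 175.]
cell_flat 0.96 [300. 244.] [545. 164.]
cell_flat 0.85 [313. 221.] [628. 237.]
cell_flat 0.65 [242. 207.] [518. 397.]
stand 0.74 [294. 243.] [552.
[... 534 characters left out ...]

cell_flat 0.75 [317. 273.] [548. 182.]
cell_flat 0.71 [267. 288.] [627. 261.]
cell_flat 0.57 [313. 340.] [515. 407.]
cell_flat 0.17 [361. 222.] [ 488. -119.]
stand 0.93 [312. 288.] [552. 206.]
dock 0.91 [362. 220.] [ 488. -182.]
spring_end 0.86 [366. 208.] [ 480. -211.]
spring_end 0.39 [401. 262.] [386. 111.]
hood_edge 0.64 [369. 200.] [ 474. -198.]
wall_face 0.92 [359. 215.] [ 495. -147.]
bay_floor 0.58 [358. 217.] [ 499. -178.]
tablet_bottle 0.62 [222. 311.] [694. 322.]
marker 0.67 [324. 251.] [558.  30.]
marker 0.64 [368. 208.] [ 481. -287.]
marker 0.3 [361. 221.] [ 491. -176.]
tape_roll 0.33 [313. 289.] [550. 210.]
carton 0.84 [280. 222.] [ 697. -122.]
stamp 0.55 [404. 261.] [378.  45.]
```

View pics/scene1.png

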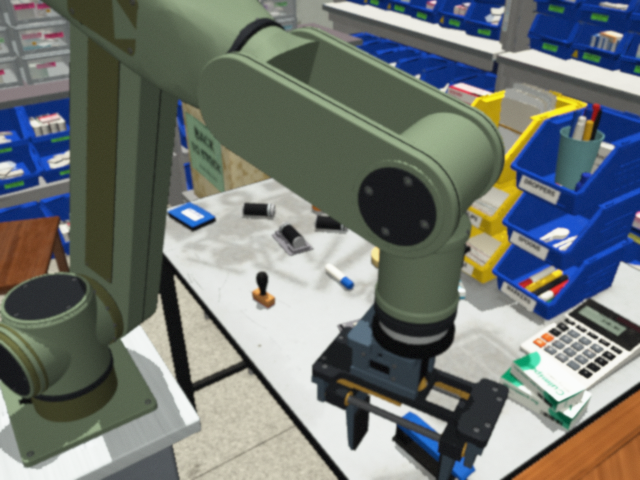

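View pics/side1.png

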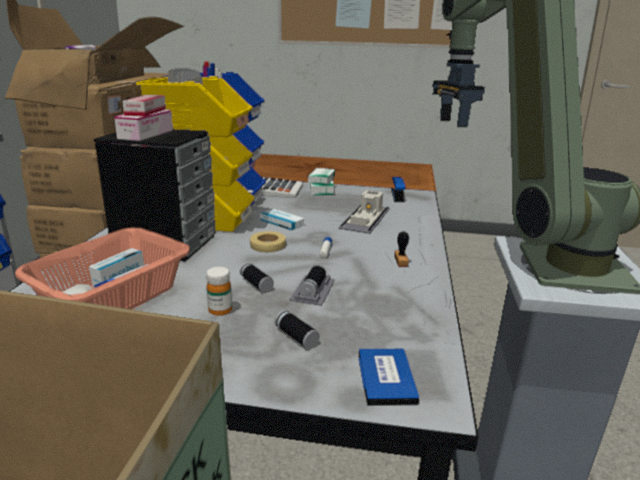

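The cell meant lies in the stand at side (314,285). The dock is at side (365,212), with its housing at the far end and its wall facing the camera. I'll check it with the wrist camera.

```bash
python3 - <<'E'
from h import *
f=viewer.grab_frame('wrist'); print(np.round(f['mount'],3), f['camera_matrix'], f['k1'])
E
```

```text
[[-0.00000e+00 -9.62000e-01 -2.73000e-01  7.67180e+01]
 [ 1.00000e+00 -1.00000e-03  0.00000e+00 -5.72000e-01]
 [-1.00000e-03 -2.73000e-01  9.62000e-01 -1.71395e+02]
 [ 0.00000e+00  0.00000e+00  0.00000e+00  1.00000e+00]] [[373.47318534   0.         317.8621204 ]
 [  0.         373.47318534 236.19466694]
 [  0.           0.           1.        ]] -0.0752893316377292
```

Request:
{"op": "apply_moves", "data": {
  "delta_pos": [
    [0.7, 1, 0],
    [0.7, 1, 0],
    [0.7, 1, 0],
    [0.7, 1, 0]
  ],
  "rot": [
    [0, 0, 0.3],
    [0, 0, 0.3],
    [0, 0, 0.3],
    [0, 0, 0.3]
  ],
  "hand": [1, 1, 1, 1]
}}

```text
time_s: 1.88
ee_pos: [333.4, -395.5, 214.0]
ee_rot: [-180.0, -0.1, 51.7]
force: [-0.6, -0.3, -0.1]
gripper_width: 91.5
gripper_force: 0.0
```

Request:
{"op": "apply_moves", "data": {
  "delta_pos": [
    [0.7, 1, 0],
    [0.7, 1, 0],
    [0.7, 1, 0],
    [0.7, 1, 0]
  ],
  "rot": [
    [0, 0, 0.3],
    [0, 0, 0.3],
    [0, 0, 0.3],
    [0, 0, 0.3]
  ],
  "hand": [1, 1, 1, 1]
}}

```text
time_s: 2.22
ee_pos: [417.6, -275.5, 214.2]
ee_rot: [179.9, -0.1, 77.5]
force: [0.1, 0.4, -0.0]
gripper_width: 90.8
gripper_force: 0.0
```

Request:
{"op": "apply_moves", "data": {
  "delta_pos": [
    [0.65, 1, 0],
    [0.65, 1, 0],
    [0.65, 1, 0],
    [0.65, 1, 0],
    [0.65, 1, 0],
    [0.65, 1, 0]
  ],
  "rot": [
    [0, 0, 0],
    [0, 0, 0],
    [0, 0, 0],
    [0, 0, 0],
    [0, 0, 0],
    [0, 0, 0]
  ],
  "hand": [1, 1, 1, 1, 1, 1]
}}

```text
time_s: 2.72
ee_pos: [494.1, -158.2, 213.9]
ee_rot: [-180.0, 0.0, 77.3]
force: [0.1, -0.5, 0.2]
gripper_width: 91.0
gripper_force: 0.0
```

```bash
cat > look.py <<'E'
from h import *
import sys
def look(n,Z,show=6):
    st=env.state(); f=viewer.grab_frame('wrist'); E=ext(f,st); save(f,n); print(np.round(st['ee_pos'],1),np.round(st['ee_rot'],1),st['time_s'])
    for q,z in Z.items():
        for d in spotter.landmark_of(f,q)[:show]:
            print(q,round(d['score'],2),np.round(d['position'],1),np.round(onz(f,d['position'],z,E)[:2],1))
    return f,E
E
python3 - <<'E'
from look import *
look('w1.png',dict(dock=0,spring_end=26,hood_edge=52,wall_face=28,bay_floor=10),2)
E
```

```text
[ 494.1 -158.2  213.9] [-180.     0.    77.3] 2.7167
dock 0.82 [317.7 231.5] [ 487.2 -184.6]
spring_end 0.57 [314.4 272.7] [ 475.8 -219.9]
hood_edge 0.85 [315.9 278.6] [ 478.3 -216.1]
wall_face 0.57 [315.1 198.8] [ 493.7 -144.7]
bay_floor 0.63 [316.8 237.3] [ 485.5 -187.9]
```

View pics/w1.png

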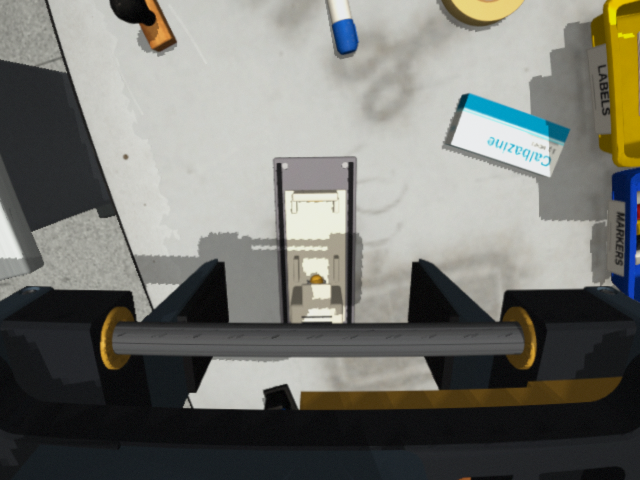

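The dock spans cols 275–355 from row 157 down. The end wall is near row 200, the hood near row 290 and the brass plunger at (316,278). The gripper hides the hood end, so I'll back up and go lower.

Request:
{"op": "apply_moves", "data": {
  "delta_pos": [
    [-0.14, -0.6, -0.4],
    [-0.14, -0.6, -0.4],
    [-0.14, -0.6, -0.4],
    [-0.14, -0.6, -0.4],
    [-0.14, -0.6, -0.4]
  ],
  "rot": [
    [0, 0, 0],
    [0, 0, 0],
    [0, 0, 0],
    [0, 0, 0],
    [0, 0, 0]
  ],
  "hand": [1, 1, 1, 1, 1]
}}

```text
time_s: 3.43
ee_pos: [477.0, -231.2, 166.2]
ee_rot: [180.0, -0.0, 77.0]
force: [0.1, 0.7, -0.6]
gripper_width: 91.3
gripper_force: 0.0
```

```bash
python3 - <<'E'
from look import *
f,E=look('w2.png',dict(dock=0,spring_end=26,hood_edge=52,wall_face=28,bay_floor=10),1)
c=f['pixels'][60:300,210:430]; cv2.imwrite('pics/w2c.png',cv2.resize(c,None,fx=2.5,fy=2.5,interpolation=cv2.INTER_CUBIC)[:,:,::-1])
E
```

```text
[ 477.  -231.2  166.2] [180.  -0.  77.] 3.4333
dock 0.88 [316.9 168.2] [ 485.6 -187.4]
spring_end 0.69 [315.4 213.2] [ 476.3 -221.7]
hood_edge 0.61 [315.6 214.6] [ 477.7 -217.3]
wall_face 0.58 [314.9 119.3] [ 493.5 -146.6]
bay_floor 0.9 [318.7 171.7] [ 486.7 -189.7]
```

View pics/w2c.png

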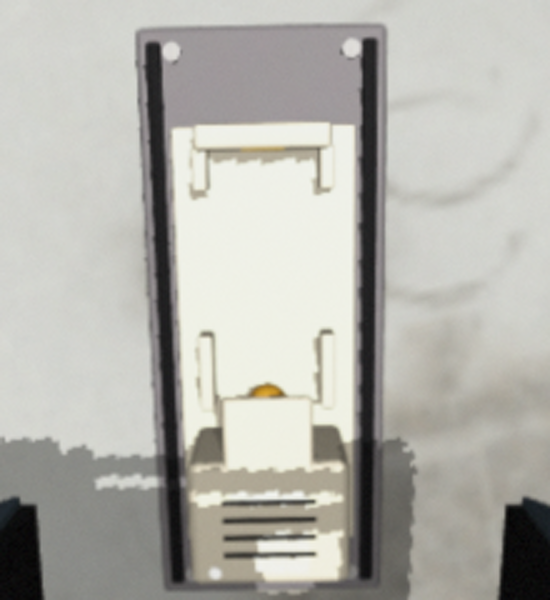

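The crop shows the wall's inner edge at crop y≈149 (image 119.6), the hood's front edge at y≈398 (image 219), and the base corners at (137,30), (385,27), (165,588) and (382,583). From these I can work out the dock frame.

```bash
python3 - <<'E'
from h import *
st=env.state(); f=viewer.grab_frame('wrist'); E=ext(f,st)
P=lambda x,y,z: onz(f,(210+(x+.5)/2.5-.5,60+(y+.5)/2.5-.5),z,E)[:2]
C={'bTL':(137,30,6),'bTR':(385,27,6),'bBL':(165,588,6),'bBR':(382,583,6),'wallL':(195,149,28),'wallR':(331,149,28),'woutL':(195,125,28),'woutR':(331,123,28),'hoodL':(224,398,52),'hoodR':(312,398,52),'cheekLw':(201,192,22),'cheekRw':(326,190,22),'ckL':(207,333,22),'ckR':(328,331,22),'plungernose':(267,383,26),'housFL':(195,430,60),'flTL':(173,127,10)}
Q={k:P(*v) for k,v in C.items()}
cen=sum(Q[k] for k in ['bTL','bTR','bBL','bBR'])/4
d=(Q['bTL']+Q['bTR']-Q['bBL']-Q['bBR']); yaw=np.arctan2(d[1],d[0]); print('yaw',np.degrees(yaw),'base centre',cen)
for a,b in [('bTL','bBL'),('bTR','bBR')]: e=Q[a]-Q[b]; print(np.degrees(np.arctan2(e[1],e[0])),np.hypot(*e))
for a,b in [('bTL','bTR'),('wallL','wallR'),('hoodL','hoodR'),('ckL','ckR')]: e=Q[a]-Q[b]; print(a,np.degrees(np.arctan2(e[1],e[0]))-90,np.hypot(*e))
ax=np.array([np.cos(yaw),np.sin(yaw)]); n=np.array([-ax[1],ax[0]])
for k,v in Q.items(): print(k,np.round(v,1),'dock xy',np.round([(v-cen)@ax,(v-cen)@n],1))
E
```

```text
yaw 78.38146189079676 base centre [ 481.86559956 -205.36629363]
78.15942000532942 201.8849593944837
78.60467186191865 200.8284754923349
bTL 77.79244584866098 82.68019151911642
wallL 77.13369847104187 43.43508013776221
hoodL 77.11638024289894 27.684512665930836
ckL 78.07953851793883 41.2832964481656
bTL [461.7 -98. ] dock xy [101.1  41.3]
bTR [ 542.5 -115.5] dock xy [100.3 -41.3]
bBL [ 420.3 -295.6] dock xy [-100.8   42.1]
bBR [ 502.9 -312.4] dock xy [-100.6  -42.1]
wallL [ 472.8 -140.8] dock xy [61.4 21.8]
wallR [ 515.2 -150.5] dock xy [ 60.5 -21.6]
woutL [ 474.6 -133.7] dock xy [68.8 21.5]
woutR [ 516.8 -142.7] dock xy [ 68.5 -21.6]
hoodL [ 465.1 -217.1] dock xy [-14.9  14.1]
hoodR [ 492.1 -223.3] dock xy [-15.5 -13.6]
cheekLw [ 471.1 -154.3] dock xy [47.9 20.9]
cheekRw [ 511.3 -162.8] dock xy [ 47.6 -20.2]
ckL [ 461.8 -200.2] dock xy [ 1.  20.7]
ckR [ 502.2 -208.8] dock xy [  0.8 -20.6]
plungernose [ 478.1 -220.9] dock xy [-16.    0.6]
housFL [ 454.8 -223.2] dock xy [-22.9  22.9]
flTL [ 466.1 -131.4] dock xy [69.3 30.3]
```

Request:
{"op": "apply_moves", "data": {
  "delta_pos": [
    [0.15, 0.99, 0],
    [0.15, 0.99, 0],
    [0.15, 0.99, 0]
  ],
  "rot": [
    [0, 0, 0],
    [0, 0, 0],
    [0, 0, 0]
  ],
  "hand": [1, 1, 1]
}}

```text
time_s: 4.03
ee_pos: [495.2, -110.3, 166.2]
ee_rot: [180.0, -0.0, 77.0]
force: [0.3, 0.1, -0.2]
gripper_width: 91.3
gripper_force: 0.0
```

Request:
{"op": "apply_moves", "data": {
  "delta_pos": [
    [0.15, 0.99, 0],
    [0.15, 0.99, 0],
    [0.15, 0.99, 0]
  ],
  "rot": [
    [0, 0, 0],
    [0, 0, 0],
    [0, 0, 0]
  ],
  "hand": [1, 1, 1]
}}

```text
time_s: 4.28
ee_pos: [513.2, 9.5, 166.4]
ee_rot: [179.9, -0.0, 77.2]
force: [0.5, -0.3, -0.9]
gripper_width: 91.0
gripper_force: 0.0
```

Request:
{"op": "apply_moves", "data": {
  "delta_pos": [
    [0.25, 0.99, 0],
    [0.25, 0.99, 0],
    [0.25, 0.99, 0]
  ],
  "rot": [
    [0, 0, 0.08],
    [0, 0, 0.08],
    [0, 0, 0.08]
  ],
  "hand": [1, 1, 1]
}}

```text
time_s: 4.53
ee_pos: [543.2, 128.4, 166.5]
ee_rot: [179.9, -0.0, 84.1]
force: [0.4, -1.2, -0.2]
gripper_width: 91.4
gripper_force: 0.0
```

Request:
{"op": "apply_moves", "data": {
  "delta_pos": [
    [0, 0.32, 0],
    [0, 0.32, 0],
    [0, 0.32, 0],
    [0, 0.32, 0]
  ],
  "rot": [
    [0, 0, 0],
    [0, 0, 0],
    [0, 0, 0],
    [0, 0, 0]
  ],
  "hand": [1, 1, 1, 1]
}}

```text
time_s: 4.87
ee_pos: [542.8, 164.0, 166.0]
ee_rot: [-180.0, 0.0, 84.1]
force: [-0.2, 0.8, 0.6]
gripper_width: 91.1
gripper_force: 0.0
```

```bash
python3 - <<'E'
from look import *
f,E=look('w3.png',dict(cell=20,cell_nub=20,cell_flat=20,stand=0),3)
c=f['pixels'][60:300,190:450]; cv2.imwrite('pics/w3c.png',cv2.resize(c,None,fx=2.5,fy=2.5,interpolation=cv2.INTER_CUBIC)[:,:,::-1])
E
```

```text
[542.8 164.  166. ] [-180.     0.    84.1] 4.8667
cell 0.86 [323.  164.8] [551.5 212.7]
cell 0.59 [455.4 152.4] [663.5 212. ]
cell_nub 0.83 [321.1 111.1] [554.3 256. ]
cell_nub 0.66 [487.  184.8] [691.  181.8]
cell_flat 0.6 [318.7 216.7] [543.3 168.6]
cell_flat 0.56 [415.8 122.4] [630.9 239.5]
```

View pics/w3c.png

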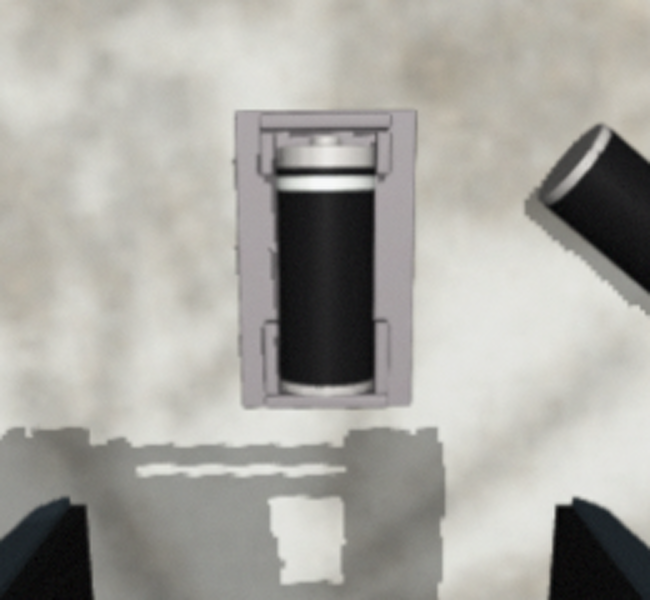

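The cell lies in the stand at crop cols 277–376, nub at the top (y≈133) and flat end at the bottom (y≈390), aligned with the tool.

```bash
python3 - <<'E'
from h import *
st=env.state(); f=viewer.grab_frame('wrist'); E=ext(f,st)
P=lambda x,y,z: onz(f,(190+(x+.5)/2.5-.5,60+(y+.5)/2.5-.5),z,E)[:2]
for k,v in {'axA':(326.5,180,20),'axB':(326.5,375,20),'nubtip':(325,135,22),'flattop':(326,385,36),'flatmid':(326,392,28),'bodyend':(326,147,36),'ringside':(277,155,20),'flatside':(279,380,20),'sTL':(236,111,4),'sTR':(416,111,4),'sBL':(243,407,4),'sBR':(411,407,4)}.items(): print(k,np.round(P(*v),1))
# TCP-relative grip check
print(np.round(proj(f,[np.array(st['ee_pos'])],E),1), np.round(-E[0].T@E[1],1))
E
```

```text
axA [552.7 238.7]
axB [545.8 173.4]
nubtip [553.7 252.9]
flattop [545.5 173.5]
flatmid [545.1 169.3]
bodyend [553.5 248.7]
ringside [537.4 248.4]
flatside [529.2 173.5]
sTL [524.6 264.8]
sTR [585.6 258.2]
sBL [513.7 161.5]
sBR [575.2 154.8]
[[319.6 291.5]] [550.4 240.  337.6]
```

Request:
{"op": "apply_moves", "data": {
  "delta_pos": [
    [0.065, 0.47, -0.3],
    [0.065, 0.47, -0.7],
    [0.065, 0.47, -0.9],
    [0.065, 0.47, -0.9],
    [0.065, 0.47, -0.9],
    [0.065, 0.47, -0.9],
    [0.065, 0.47, -0.9]
  ],
  "rot": [
    [0, 0, 0],
    [0, 0, 0],
    [0, 0, 0],
    [0, 0, 0],
    [0, 0, 0],
    [0, 0, 0],
    [0, 0, 0]
  ],
  "hand": [0.6, 0.6, 0.6, 0.6, 0.6, 0.6, 0.6]
}}

```text
time_s: 5.75
ee_pos: [552.8, 220.3, 60.6]
ee_rot: [179.8, -0.1, 83.9]
force: [-0.1, 0.5, 0.7]
gripper_width: 54.8
gripper_force: 0.0
```

Request:
{"op": "apply_moves", "data": {
  "delta_pos": [
    [0, 0, -0.2],
    [0, 0, -0.35],
    [0, 0, -0.425],
    [0, 0, -0.425],
    [0, 0, -0.425]
  ],
  "rot": [
    [0, 0, 0],
    [0, 0, 0],
    [0, 0, 0],
    [0, 0, 0],
    [0, 0, 0]
  ],
  "hand": [0.6, 0.6, 0.6, 0.6, 0.6]
}}

```text
time_s: 6.17
ee_pos: [551.9, 220.3, 8.3]
ee_rot: [179.9, -0.1, 84.0]
force: [-0.2, 0.9, 0.3]
gripper_width: 54.8
gripper_force: 0.0
```

Request:
{"op": "apply_moves", "data": {
  "delta_pos": [
    [-0.01, 0, -0.01],
    [-0.01, 0, -0.01],
    [-0.01, 0, -0.01],
    [-0.01, 0, -0.01],
    [-0.01, 0, -0.01],
    [-0.01, 0, -0.01]
  ],
  "rot": [
    [0, 0, 0],
    [0, 0, 0],
    [0, 0, 0],
    [0, 0, 0],
    [0, 0, 0],
    [0, 0, 0]
  ],
  "hand": [0.5, 0.4, 0.34, 0.3, 0.3, 0.3],
  "newtons": 8
}}

```text
time_s: 6.67
ee_pos: [550.2, 220.6, 6.5]
ee_rot: [179.9, -0.0, 84.0]
force: [-0.3, -0.3, 4.9]
gripper_width: 31.7
gripper_force: 8.0
```

Request:
{"op": "apply_moves", "data": {
  "delta_pos": [
    [0, 0, 0],
    [0, 0, 0],
    [0, 0, 0.1],
    [0, 0, 0.3],
    [0, 0, 0.6],
    [0, 0, 0.95],
    [0, 0, 0.95],
    [0, 0, 0.95]
  ],
  "rot": [
    [0, 0, 0],
    [0, 0, 0],
    [0, 0, 0],
    [0, 0, 0],
    [0, 0, 0],
    [0, 0, 0],
    [0, 0, 0],
    [0, 0, 0]
  ],
  "hand": [0.2, 0.2, 0.2, 0.2, 0.2, 0.2, 0.2, 0.2],
  "newtons": 40
}}

```text
time_s: 7.33
ee_pos: [551.1, 221.0, 122.1]
ee_rot: [179.7, -0.1, 84.0]
force: [0.7, -0.1, -2.1]
gripper_width: 31.3
gripper_force: 40.0
```

```bash
python3 - <<'E'
from look import *
f,E=look('w4.png',dict(cell=134,cell_nub=134,cell_flat=134),2)
f2=viewer.grab_frame('side')
a=cv2.resize(f['pixels'][180:420,220:420],None,fx=2,fy=2,interpolation=cv2.INTER_CUBIC); b=cv2.resize(f2['pixels'][150:310,260:420],(480,480),interpolation=cv2.INTER_CUBIC)
cv2.imwrite('pics/w4c.png',np.hstack([a[:480,:300] if 0 else cv2.resize(a,(320,384)),cv2.resize(b,(384,384))])[:,:,::-1])
# housing height from w2 estimate: dock axis point x=-53
E
```

```text
[551.1 221.  122.1] [ 1.797e+02 -1.000e-01  8.400e+01] 7.3333
cell 0.74 [463.8 233. ] [618.9 247.4]
cell 0.72 [285.3  22.4] [550.  340.7]
cell_nub 0.78 [342.8  64.1] [571.  322.9]
cell_nub 0.76 [497.6 262.4] [635.  231.5]
cell_flat 0.93 [321.  396.1] [546.2 167.9]
cell_flat 0.63 [424.6 199.6] [601.6 264.4]
```

View pics/w4c.png

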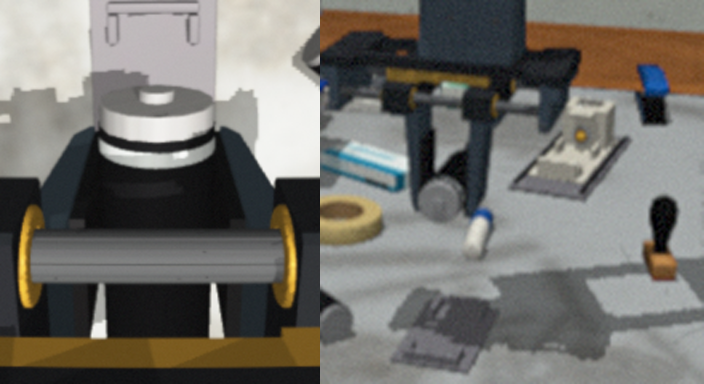

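The cell is held square. The nub tip is at wrist pixel ≈(317,236), with the rim's upper edge just above it. Now the exact grip offset and the housing height.

```bash
python3 - <<'E'
from h import *
st=env.state(); f=viewer.grab_frame('wrist'); E=ext(f,st); T=np.array(st['ee_pos']); y=np.radians(st['ee_rot'][2]); ax=np.array([np.cos(y),np.sin(y)]);n=np.array([-ax[1],ax[0]])
za=T[2]+13.5
P=lambda x,y,z: onz(f,(220+(x+.5)/1.6-.5,180+(y+.5)/1.6-.5),z,E)[:2]
for k,v in {'nub c':(155,93,za),'rimL':(100,118,za),'rimR':(214,118,za),'rimtop':(156,140,za+16),'flat':(0,0,0)}.items():
  d=P(*v)-T[:2]; print(k,np.round([d@ax,d@n],1))
g=f['pixels']
# predicted pixels for offset a (cell origin = TCP - a*ax)
for a in (8,10,12):
  X=[np.r_[T[:2]+ax*(s-a),za+h] for s,h in [(43,0),(40,16),(40,-16),(-40,0)]]; p=proj(f,X,E); print(a,np.round((p-[220,180])*1.6,0).tolist())
# housing height: w2 view
Rt=Ro.from_euler('xyz',[180,0,77],degrees=True).as_matrix(); M=np.array(f['mount']);Rc=Rt@M[:3,:3];c=Rt@M[:3,3]+[477,-231.2,166.2];E2=(Rc.T,-Rc.T@c)
O=np.array([485.15,-188.2]); A=np.array([np.cos(np.radians(78.2)),np.sin(np.radians(78.2))])
for z in (50,60,70,80,90):
  q=proj(f,[np.r_[O-53*A,z]],E2)[0]; print(z,(q-[210,60])*2.5)
E
```

```text
nub c [31.8  1.3]
rimL [24.5 16.7]
rimR [ 24.6 -15.1]
rimtop [24.1  1. ]
flat [40.5 77.4]
8 [[160.0, 81.0], [160.0, 110.0], [159.0, 77.0], [159.0, 335.0]]
10 [[160.0, 89.0], [160.0, 118.0], [159.0, 84.0], [159.0, 340.0]]
12 [[160.0, 95.0], [160.0, 125.0], [159.0, 90.0], [159.0, 345.0]]
50 [270.07622749 454.89338132]
60 [270.12135306 464.17698887]
70 [270.16955405 474.09448508]
80 [270.22115321 484.71252574]
90 [270.27651964 496.10736173]
```

Request:
{"op": "apply_moves", "data": {
  "delta_pos": [
    [-0.13, -0.92, 0.1],
    [-0.13, -0.92, 0.1],
    [-0.13, -0.92, 0.1],
    [-0.13, -0.92, 0.1]
  ],
  "rot": [
    [0, 0, -0.0675],
    [0, 0, -0.0675],
    [0, 0, -0.0675],
    [0, 0, -0.0675]
  ],
  "hand": [0.2, 0.2, 0.2, 0.2]
}}

```text
time_s: 7.97
ee_pos: [532.7, 105.5, 131.3]
ee_rot: [-179.9, 0.2, 78.0]
force: [-0.1, -0.3, -2.2]
gripper_width: 31.5
gripper_force: 40.0
```

Request:
{"op": "apply_moves", "data": {
  "delta_pos": [
    [-0.13, -0.92, 0],
    [-0.13, -0.92, 0],
    [-0.13, -0.92, 0],
    [-0.13, -0.92, 0]
  ],
  "rot": [
    [0.2507, -0.0524, 0],
    [0.2507, -0.0524, 0],
    [0.2507, -0.0524, 0],
    [0.2507, -0.0524, 0]
  ],
  "hand": [0.2, 0.2, 0.2, 0.2]
}}

```text
time_s: 8.3
ee_pos: [518.7, -2.3, 131.6]
ee_rot: [179.9, -22.2, 78.2]
force: [-0.2, 0.1, -1.7]
gripper_width: 31.2
gripper_force: 40.0
```

Request:
{"op": "apply_moves", "data": {
  "delta_pos": [
    [-0.13, -0.9, 0],
    [-0.13, -0.9, 0],
    [-0.13, -0.9, 0],
    [-0.13, -0.9, 0],
    [-0.13, -0.9, 0],
    [-0.13, -0.9, 0],
    [-0.13, -0.9, 0],
    [-0.13, -0.9, 0]
  ],
  "rot": [
    [0, 0, 0],
    [0, 0, 0],
    [0, 0, 0],
    [0, 0, 0],
    [0, 0, 0],
    [0, 0, 0],
    [0, 0, 0],
    [0, 0, 0]
  ],
  "hand": [0.2, 0.2, 0.2, 0.2, 0.2, 0.2, 0.2, 0.2]
}}

```text
time_s: 8.97
ee_pos: [502.9, -107.0, 131.6]
ee_rot: [-180.0, -22.0, 78.3]
force: [-0.6, 0.2, -1.5]
gripper_width: 31.3
gripper_force: 40.0
```

```bash
cat > plan.py <<'E'
from h import *
O=np.array([485.6,-188.3]); Y=78.2; a=np.radians(Y); A=np.array([np.cos(a),np.sin(a)]); N=np.array([-A[1],A[0]])
def where():
    S=[]
    for i in range(4):
        S.append(env.state()); viewer.grab_frame('wrist')
    T=np.mean([s['ee_pos'] for s in S],0); R=Ro.from_euler('xyz',[s['ee_rot'] for s in S],degrees=True).mean()
    Fo=np.mean([s['force'] for s in S],0); u=R.as_matrix()[:,0]
    up=-R.as_matrix()[:,2]; F=T-50*u+13.5*up
    d=F[:2]-O; print('t',S[-1]['time_s'],'TCP',np.round(T,1),'tilt',round(np.degrees(np.arcsin(u[2])),2),'yaw',round(np.degrees(np.arctan2(u[1],u[0])),2),'side tilt',round(np.degrees(R.as_matrix()[2,1]),2))
    print(' F dock x,lat,z',np.round([d@A,d@N,F[2]],1),'force dock x,lat,z',np.round([Fo[:2]@A,Fo[:2]@N,Fo[2]],2))
    return T,R,u
def go(T,R,xf,zf,th,lat=0):
    t=np.radians(th); u=np.array([np.cos(t),np.sin(t)]); n=np.array([-u[1],u[0]])
    p=np.array([xf,zf])+50*u-13.5*n; W=np.r_[O+p[0]*A+lat*N,p[1]]
    X=np.r_[A*u[0],u[1]]; Z=-np.r_[A*n[0],n[1]]; Rn=np.c_[X,np.cross(Z,X),Z]
    rv=(Ro.from_matrix(Rn)*R.inv()).as_rotvec()
    print((xf,zf,th),'dpos',np.round((W-T)/120,4).tolist(),'rot',np.round(rv/1.5,4).tolist())
E
python3 - <<'E'
from plan import *
T,R,u=where(); go(T,R,31,60,22); go(T,R,31,52,22); go(T,R,-30,27.3,22)
E
```

```text
t 9.1167 TCP [ 503.  -107.2  131.7] tilt 22.02 yaw 78.28 side tilt -0.01
 F dock x,lat,z [ 31.5  -0.5 125.5] force dock x,lat,z [-0.05  0.06 -1.1 ]
(31, 60, 22) dpos [-0.0042, -0.0032, -0.546] rot [-0.0002, -0.0001, -0.001]
(31, 52, 22) dpos [-0.0042, -0.0032, -0.6127] rot [-0.0002, -0.0001, -0.001]
(-30, 27.3, 22) dpos [-0.1082, -0.5008, -0.8185] rot [-0.0002, -0.0001, -0.001]
```

Request:
{"op": "apply_moves", "data": {
  "delta_pos": [
    [-0.004, -0.003, -0.3],
    [-0.004, -0.003, -0.5],
    [-0.004, -0.003, -0.61],
    [-0.03, -0.13, -0.67],
    [-0.06, -0.27, -0.725],
    [-0.06, -0.27, -0.725],
    [-0.06, -0.27, -0.725],
    [-0.06, -0.27, -0.725]
  ],
  "rot": [
    [0, 0, 0],
    [0, 0, 0],
    [0, 0, 0],
    [0, 0, 0],
    [0, 0, 0],
    [0, 0, 0],
    [0, 0, 0],
    [0, 0, 0]
  ],
  "hand": [0.2, 0.2, 0.2, 0.2, 0.2, 0.2, 0.2, 0.2]
}}

```text
time_s: 9.83
ee_pos: [495.9, -140.4, 45.1]
ee_rot: [180.0, -22.0, 78.2]
force: [-0.1, -0.1, -1.0]
gripper_width: 31.4
gripper_force: 40.0
```

```bash
python3 - <<'E'
from plan import *
T,R,u=where(); go(T,R,-26,26.5,22);go(T,R,-36,25.8,22)
f=viewer.grab_frame('side'); b=cv2.resize(f['pixels'][160:250,310:430],(800,600),interpolation=cv2.INTER_CUBIC); 
f2=viewer.grab_frame('wrist'); c=cv2.resize(f2['pixels'][60:420,200:440],(400,600))
cv2.imwrite('pics/s5.png',cv2.resize(np.hstack([b[:,200:600],c]),(800,600))[:,:,::-1])
E
```

```text
t 9.9833 TCP [ 496.  -140.3   45.2] tilt 22.02 yaw 78.22 side tilt 0.03
 F dock x,lat,z [-2.3 -0.4 39. ] force dock x,lat,z [-0.3   0.27 -1.34]
(-26, 26.5, 22) dpos [-0.0433, -0.1927, -0.1044] rot [-0.0002, 0.0004, -0.0001]
(-36, 25.8, 22) dpos [-0.0603, -0.2743, -0.1102] rot [-0.0002, 0.0004, -0.0001]
```

View pics/s5.png

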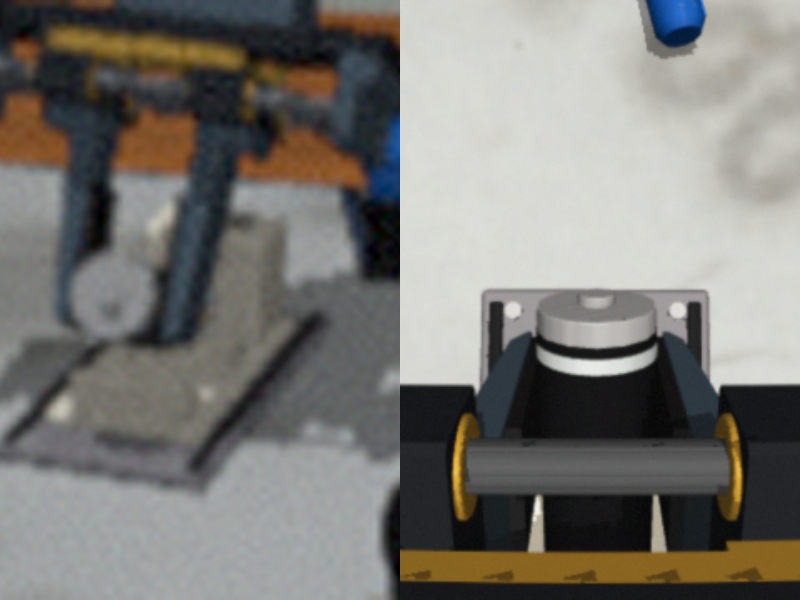

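Wrist view: the cell (mid col 597) is centred over the dock base (mid col 596). The side view shows it above the bay, clear of hood and wall. Next, down along its axis towards the plunger.

Request:
{"op": "apply_moves", "data": {
  "delta_pos": [
    [-0.02, -0.09, -0.045],
    [-0.035, -0.15, -0.075],
    [-0.0433, -0.193, -0.096],
    [-0.0433, -0.193, -0.096],
    [-0.0433, -0.193, -0.096],
    [-0.0433, -0.193, -0.096]
  ],
  "rot": [
    [0, 0, 0],
    [0, 0, 0],
    [0, 0, 0],
    [0, 0, 0],
    [0, 0, 0],
    [0, 0, 0]
  ],
  "hand": [0.2, 0.2, 0.2, 0.2, 0.2, 0.2]
}}

```text
time_s: 10.63
ee_pos: [490.4, -164.1, 33.1]
ee_rot: [-180.0, -22.0, 78.1]
force: [0.2, 0.4, 0.0]
gripper_width: 30.9
gripper_force: 40.0
```

```bash
python3 - <<'E'
from plan import *
T,R,u=where(); go(T,R,-31,26.5,22);go(T,R,-36,26,22)
E
```

```text
t 10.7833 TCP [ 490.5 -163.9   33.3] tilt 22.02 yaw 78.17 side tilt -0.01
 F dock x,lat,z [-26.5   0.2  27. ] force dock x,lat,z [ 0.58  0.05 -1.08]
(-31, 26.5, 22) dpos [-0.0062, -0.0366, -0.0045] rot [-0.0003, -0.0, 0.0003]
(-36, 26, 22) dpos [-0.0147, -0.0774, -0.0087] rot [-0.0003, -0.0, 0.0003]
```

Request:
{"op": "apply_moves", "data": {
  "delta_pos": [
    [-0.004, -0.018, -0.002],
    [-0.0062, -0.0366, -0.0045],
    [-0.0062, -0.0366, -0.0045],
    [-0.0062, -0.0366, -0.0045]
  ],
  "rot": [
    [0, 0, 0],
    [0, 0, 0],
    [0, 0, 0],
    [0, 0, 0]
  ],
  "hand": [0.2, 0.2, 0.2, 0.2]
}}

```text
time_s: 11.17
ee_pos: [489.8, -168.5, 32.7]
ee_rot: [180.0, -22.0, 78.2]
force: [0.0, -0.3, -0.7]
gripper_width: 31.4
gripper_force: 40.0
```

```bash
python3 - <<'E'
from plan import *
T,R,u=where(); go(T,R,-34,26.5,22);go(T,R,-37,26.5,22)
E
```

```text
t 11.3167 TCP [ 489.8 -168.4   32.7] tilt 22.01 yaw 78.18 side tilt 0.0
 F dock x,lat,z [-31.1  -0.   26.5] force dock x,lat,z [-0.02 -0.06 -1.25]
(-34, 26.5, 22) dpos [-0.0052, -0.0236, -0.0001] rot [-0.0001, 0.0, 0.0003]
(-37, 26.5, 22) dpos [-0.0103, -0.0481, -0.0001] rot [-0.0001, 0.0, 0.0003]
```

Not touching yet. Stepping 3 mm at a time.

Request:
{"op": "apply_moves", "data": {
  "delta_pos": [
    [-0.0026, -0.012, 0],
    [-0.0052, -0.024, 0],
    [-0.0052, -0.024, 0],
    [-0.0052, -0.024, 0]
  ],
  "rot": [
    [0, 0, 0],
    [0, 0, 0],
    [0, 0, 0],
    [0, 0, 0]
  ],
  "hand": [0.2, 0.2, 0.2, 0.2]
}}

```text
time_s: 11.7
ee_pos: [489.2, -171.3, 32.7]
ee_rot: [-180.0, -22.0, 78.2]
force: [-0.1, 0.2, -1.6]
gripper_width: 31.4
gripper_force: 40.0
```

Request:
{"op": "apply_moves", "data": {
  "delta_pos": [
    [-0.0026, -0.012, 0],
    [-0.0052, -0.024, 0],
    [-0.0052, -0.024, 0],
    [-0.0052, -0.024, 0]
  ],
  "rot": [
    [0, 0, 0],
    [0, 0, 0],
    [0, 0, 0],
    [0, 0, 0]
  ],
  "hand": [0.2, 0.2, 0.2, 0.2]
}}

```text
time_s: 12.03
ee_pos: [488.6, -173.7, 32.8]
ee_rot: [-180.0, -22.1, 78.2]
force: [1.4, 2.8, -0.9]
gripper_width: 31.5
gripper_force: 40.0
```

```bash
python3 - <<'E'
from plan import *
T,R,u=where(); go(T,R,-39,26.5,22);go(T,R,-41,26.5,22)
E
```

```text
t 12.1833 TCP [ 488.6 -173.7   32.8] tilt 22.06 yaw 78.17 side tilt -0.02
 F dock x,lat,z [-36.5   0.1  26.5] force dock x,lat,z [ 2.75 -0.62 -1.33]
(-39, 26.5, 22) dpos [-0.0036, -0.0202, -0.0004] rot [-0.0007, -0.0001, 0.0003]
(-41, 26.5, 22) dpos [-0.007, -0.0365, -0.0004] rot [-0.0007, -0.0001, 0.0003]
```

Contact at flat x ≈ −35, with 2.8 N. I'll firm the grip and press on by small steps.

Request:
{"op": "apply_moves", "data": {
  "delta_pos": [
    [0, 0, 0],
    [-0.0018, -0.01, 0],
    [-0.0036, -0.02, 0],
    [-0.0036, -0.02, 0],
    [-0.0036, -0.02, 0]
  ],
  "rot": [
    [0, 0, 0],
    [0, 0, 0],
    [0, 0, 0],
    [0, 0, 0],
    [0, 0, 0]
  ],
  "hand": [0.2, 0.2, 0.2, 0.2, 0.2],
  "newtons": 60
}}

```text
time_s: 12.65
ee_pos: [488.0, -175.9, 32.8]
ee_rot: [-180.0, -22.1, 78.1]
force: [1.5, 5.5, -0.5]
gripper_width: 31.1
gripper_force: 60.0
```

Request:
{"op": "apply_moves", "data": {
  "delta_pos": [
    [-0.002, -0.0085, 0],
    [-0.0038, -0.017, 0],
    [-0.0038, -0.017, 0],
    [-0.0038, -0.017, 0]
  ],
  "rot": [
    [0, 0, 0],
    [0, 0, 0],
    [0, 0, 0],
    [0, 0, 0]
  ],
  "hand": [0.2, 0.2, 0.2, 0.2]
}}

```text
time_s: 12.98
ee_pos: [487.6, -177.4, 32.9]
ee_rot: [-179.9, -22.2, 78.1]
force: [1.9, 6.6, 0.3]
gripper_width: 31.3
gripper_force: 60.0
```

```bash
python3 - <<'E'
from plan import *
T,R,u=where(); go(T,R,-42,26.5,22);go(T,R,-43,26.5,22)
E
```

```text
t 13.1333 TCP [ 487.7 -177.4   32.9] tilt 22.16 yaw 78.14 side tilt -0.05
 F dock x,lat,z [-40.3   0.2  26.6] force dock x,lat,z [ 6.72 -1.   -0.04]
(-42, 26.5, 22) dpos [-0.0012, -0.0139, -0.0018] rot [-0.0019, -0.0002, 0.0005]
(-43, 26.5, 22) dpos [-0.0029, -0.0221, -0.0018] rot [-0.0019, -0.0002, 0.0005]
```

Request:
{"op": "apply_moves", "data": {
  "delta_pos": [
    [-0.0018, -0.0085, 0],
    [-0.0035, -0.017, 0],
    [-0.0051, -0.0245, 0],
    [-0.0051, -0.0245, 0],
    [-0.0051, -0.0245, 0]
  ],
  "rot": [
    [0, 0, 0],
    [0, 0, 0],
    [0, 0, 0],
    [0, 0, 0],
    [0, 0, 0]
  ],
  "hand": [0.2, 0.2, 0.2, 0.2, 0.2]
}}

```text
time_s: 13.6
ee_pos: [487.2, -179.6, 33.0]
ee_rot: [-179.9, -22.2, 78.1]
force: [3.5, 8.3, -0.5]
gripper_width: 31.2
gripper_force: 60.0
```

```bash
python3 - <<'E'
from plan import *
T,R,u=where()
for th in (16,11,6,3,0): go(T,R,-43.2,26.6,th)
E
```

```text
t 13.75 TCP [ 487.2 -179.6   33.1] tilt 22.25 yaw 78.11 side tilt -0.07
 F dock x,lat,z [-42.6   0.3  26.6] force dock x,lat,z [ 8.97 -1.42 -0.65]
(-43.2, 26.6, 16) dpos [0.0015, -0.0025, -0.0471] rot [-0.0713, 0.0141, 0.0007]
(-43.2, 26.6, 11) dpos [0.0013, -0.0035, -0.0847] rot [-0.1283, 0.026, 0.0007]
(-43.2, 26.6, 6) dpos [0.0004, -0.0077, -0.1221] rot [-0.1852, 0.0379, 0.0008]
(-43.2, 26.6, 3) dpos [-0.0005, -0.0118, -0.1443] rot [-0.2194, 0.0451, 0.0008]
(-43.2, 26.6, 0) dpos [-0.0016, -0.017, -0.1663] rot [-0.2535, 0.0523, 0.0008]
```

Plunger in about 7.5 mm at 9 N. Now tipping the nub end down in stages.

Request:
{"op": "apply_moves", "data": {
  "delta_pos": [
    [0.0015, -0.0012, -0.0236],
    [0.0015, -0.0025, -0.047],
    [0.0014, -0.003, -0.066],
    [0.0013, -0.0035, -0.0847],
    [0.0013, -0.0035, -0.0847],
    [0.0013, -0.0035, -0.0847]
  ],
  "rot": [
    [-0.0355, 0.007, 0],
    [-0.0713, 0.0141, 0],
    [-0.1, 0.02, 0],
    [-0.1283, 0.026, 0],
    [-0.1283, 0.026, 0],
    [-0.1283, 0.026, 0]
  ],
  "hand": [0.2, 0.2, 0.2, 0.2, 0.2, 0.2]
}}

```text
time_s: 14.3
ee_pos: [487.2, -179.5, 22.7]
ee_rot: [-180.0, -10.9, 78.2]
force: [3.2, 8.9, -0.5]
gripper_width: 31.1
gripper_force: 60.0
```

```bash
python3 - <<'E'
from plan import *
T,R,u=where()
for th in (8,6,4,3,0): go(T,R,-43.4,26.6,th)
E
```

```text
t 14.45 TCP [ 487.1 -179.7   22.7] tilt 10.95 yaw 78.17 side tilt -0.01
 F dock x,lat,z [-42.9   0.3  26.4] force dock x,lat,z [ 9.39 -0.89 -0.37]
(-43.4, 26.6, 8) dpos [0.0007, -0.0064, -0.0207] rot [-0.0337, 0.0069, 0.0003]
(-43.4, 26.6, 6) dpos [0.0003, -0.0085, -0.0356] rot [-0.0564, 0.0116, 0.0003]
(-43.4, 26.6, 4) dpos [-0.0003, -0.011, -0.0504] rot [-0.0792, 0.0164, 0.0003]
(-43.4, 26.6, 3) dpos [-0.0006, -0.0125, -0.0578] rot [-0.0906, 0.0188, 0.0003]
(-43.4, 26.6, 0) dpos [-0.0017, -0.0177, -0.0798] rot [-0.1248, 0.0259, 0.0004]
```

Request:
{"op": "apply_moves", "data": {
  "delta_pos": [
    [0.0007, -0.0064, -0.0207],
    [0.0003, -0.0085, -0.0356],
    [-0.0003, -0.011, -0.0504],
    [-0.0003, -0.011, -0.0504],
    [-0.0003, -0.011, -0.0504]
  ],
  "rot": [
    [-0.0337, 0.0069, 0],
    [-0.0564, 0.0116, 0],
    [-0.0792, 0.0164, 0],
    [-0.0792, 0.0164, 0],
    [-0.0792, 0.0164, 0]
  ],
  "hand": [0.2, 0.2, 0.2, 0.2, 0.2]
}}

```text
time_s: 14.92
ee_pos: [487.0, -180.9, 16.4]
ee_rot: [-180.0, -4.0, 78.2]
force: [1.2, 8.7, -0.4]
gripper_width: 31.0
gripper_force: 60.0
```

```bash
python3 - <<'E'
from plan import *
T,R,u=where()
for th in (2,0): go(T,R,-43.4,26.6,th)
E
```

```text
t 15.0667 TCP [ 487.  -181.1   16.4] tilt 3.99 yaw 78.14 side tilt -0.01
 F dock x,lat,z [-43.5   0.2  26.4] force dock x,lat,z [10.1   0.4  -0.37]
(-43.4, 26.6, 2) dpos [0.0007, -0.0024, -0.0127] rot [-0.0227, 0.0047, 0.0007]
(-43.4, 26.6, 0) dpos [-0.0001, -0.006, -0.0273] rot [-0.0455, 0.0094, 0.0007]
```

Request:
{"op": "apply_moves", "data": {
  "delta_pos": [
    [0.0007, -0.0024, -0.0127],
    [0, -0.006, -0.027],
    [0, -0.006, -0.027],
    [0, -0.006, -0.027],
    [0, -0.006, -0.027]
  ],
  "rot": [
    [-0.0227, 0.0047, 0],
    [-0.0455, 0.0094, 0],
    [-0.0455, 0.0094, 0],
    [-0.0455, 0.0094, 0],
    [-0.0455, 0.0094, 0]
  ],
  "hand": [0.2, 0.2, 0.2, 0.2, 0.2]
}}

```text
time_s: 15.53
ee_pos: [486.8, -182.0, 12.9]
ee_rot: [180.0, 0.0, 78.1]
force: [1.2, 9.6, -1.0]
gripper_width: 31.0
gripper_force: 60.0
```

```bash
python3 - <<'E'
from plan import *
T,R,u=where()
for x in (-42.4,-41.4,-40.4): go(T,R,x,26.2,0)
f=viewer.grab_frame('side'); b=cv2.resize(f['pixels'][165:245,320:400],(400,400),interpolation=cv2.INTER_CUBIC); 
f2=viewer.grab_frame('wrist'); c=cv2.resize(f2['pixels'][100:340,200:440],(400,400))
cv2.imwrite('pics/s6.png',np.hstack([b,c])[:,:,::-1])
E
```

```text
t 15.6833 TCP [ 486.8 -182.    12.9] tilt -0.01 yaw 78.11 side tilt 0.0
 F dock x,lat,z [-43.6   0.2  26.4] force dock x,lat,z [10.46  0.46 -1.13]
(-42.4, 26.2, 0) dpos [0.0028, 0.0098, -0.0018] rot [0.0001, 0.0, 0.0011]
(-41.4, 26.2, 0) dpos [0.0045, 0.018, -0.0018] rot [0.0001, 0.0, 0.0011]
(-40.4, 26.2, 0) dpos [0.0062, 0.0261, -0.0018] rot [0.0001, 0.0, 0.0011]
```

View pics/s6.png

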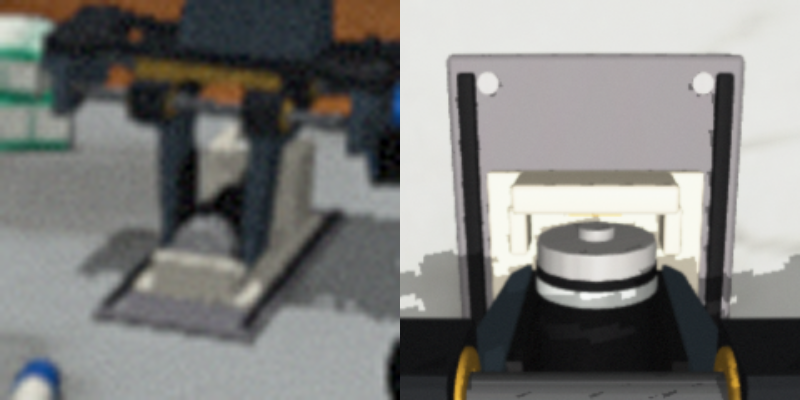

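The nub is inside the wall (nub at (597,230), wall at y 170–212) and the cell is level. I'll ease it forward onto the wall.

Request:
{"op": "apply_moves", "data": {
  "delta_pos": [
    [0.0028, 0.0098, -0.001],
    [0.0042, 0.016, -0.002],
    [0.0042, 0.016, -0.002],
    [0.0042, 0.016, -0.002]
  ],
  "rot": [
    [0, 0, 0],
    [0, 0, 0],
    [0, 0, 0],
    [0, 0, 0]
  ],
  "hand": [0.2, 0.2, 0.2, 0.2]
}}

```text
time_s: 16.17
ee_pos: [487.2, -180.6, 12.8]
ee_rot: [180.0, 0.0, 78.1]
force: [0.5, 8.9, 0.1]
gripper_width: 30.9
gripper_force: 60.0
```

```bash
python3 - <<'E'
from plan import *
T,R,u=where()
E
```

```text
t 16.3167 TCP [ 487.2 -180.6   12.8] tilt -0.04 yaw 78.11 side tilt -0.0
 F dock x,lat,z [-42.1   0.1  26.3] force dock x,lat,z [ 9.21  0.9  -0.29]
```

Request:
{"op": "apply_moves", "data": {
  "delta_pos": [
    [0.0012, 0.006, -0.001],
    [0.0018, 0.009, -0.002],
    [0.0018, 0.009, -0.002],
    [0.0018, 0.009, -0.002]
  ],
  "rot": [
    [0, 0, 0],
    [0, 0, 0],
    [0, 0, 0],
    [0, 0, 0]
  ],
  "hand": [0.2, 0.2, 0.2, 0.2]
}}

```text
time_s: 16.7
ee_pos: [487.4, -179.8, 12.6]
ee_rot: [180.0, 0.1, 78.1]
force: [0.3, 9.2, 0.2]
gripper_width: 30.7
gripper_force: 60.0
```

```bash
python3 - <<'E'
from plan import *
T,R,u=where()
E
```

```text
t 16.85 TCP [ 487.4 -179.8   12.7] tilt -0.07 yaw 78.12 side tilt 0.01
 F dock x,lat,z [-41.3   0.1  26.2] force dock x,lat,z [7.95 1.76 0.61]
```

Request:
{"op": "apply_moves", "data": {
  "delta_pos": [
    [0.0008, 0.004, 0],
    [0.0012, 0.006, 0],
    [0.0012, 0.006, 0],
    [0.0012, 0.006, 0]
  ],
  "rot": [
    [0, 0, 0],
    [0, 0, 0],
    [0, 0, 0],
    [0, 0, 0]
  ],
  "hand": [0.2, 0.2, 0.2, 0.2]
}}

```text
time_s: 17.23
ee_pos: [487.5, -179.2, 12.7]
ee_rot: [180.0, 0.1, 78.1]
force: [0.2, 7.4, 0.9]
gripper_width: 31.5
gripper_force: 60.0
```

```bash
python3 - <<'E'
from plan import *
T,R,u=where()
E
```

```text
t 17.3833 TCP [ 487.5 -179.2   12.7] tilt -0.08 yaw 78.13 side tilt 0.01
 F dock x,lat,z [-40.7   0.1  26.2] force dock x,lat,z [7.36 1.44 0.26]
```

Request:
{"op": "apply_moves", "data": {
  "delta_pos": [
    [0.0008, 0.004, 0],
    [0.0008, 0.004, 0],
    [0.0008, 0.004, 0],
    [0.0008, 0.004, 0]
  ],
  "rot": [
    [0, 0, 0],
    [0, 0, 0],
    [0, 0, 0],
    [0, 0, 0]
  ],
  "hand": [0.2, 0.2, 0.2, 0.2],
  "newtons": 20
}}

```text
time_s: 17.77
ee_pos: [487.7, -179.4, 12.7]
ee_rot: [180.0, 0.1, 78.2]
force: [-0.5, 5.0, 0.4]
gripper_width: 31.4
gripper_force: 20.0
```

Request:
{"op": "apply_moves", "data": {
  "delta_pos": [
    [0, 0, 0],
    [0, 0, 0],
    [0, 0, 0],
    [0, 0, 0]
  ],
  "rot": [
    [0, 0, 0],
    [0, 0, 0],
    [0, 0, 0],
    [0, 0, 0]
  ],
  "hand": [0.2, 0.2, 0.2, 0.2],
  "newtons": 4
}}

```text
time_s: 18.1
ee_pos: [487.7, -179.5, 12.7]
ee_rot: [180.0, 0.2, 78.2]
force: [-0.6, 4.8, 0.0]
gripper_width: 31.9
gripper_force: 4.0
```

Request:
{"op": "apply_moves", "data": {
  "delta_pos": [
    [0, 0, 0],
    [0, 0, 0],
    [0, 0, 0],
    [0, 0, 0],
    [0, 0, 0],
    [0, 0, 0]
  ],
  "rot": [
    [0, 0, 0],
    [0, 0, 0],
    [0, 0, 0],
    [0, 0, 0],
    [0, 0, 0],
    [0, 0, 0]
  ],
  "hand": [0.38, 0.42, 0.5, 0.5, 0.5, 0.5]
}}

```text
time_s: 18.6
ee_pos: [488.3, -180.0, 12.9]
ee_rot: [179.9, 0.2, 78.2]
force: [-0.6, 0.1, -0.5]
gripper_width: 45.3
gripper_force: 0.0
```

Request:
{"op": "apply_moves", "data": {
  "delta_pos": [
    [0, 0, 0.1],
    [0, 0, 0.3],
    [0, 0, 0.6],
    [0, 0, 0.95],
    [-0.1, -0.4, 0.99],
    [-0.1, -0.4, 0.99],
    [-0.1, -0.4, 0.99],
    [-0.1, -0.4, 0.99]
  ],
  "rot": [
    [0, 0, 0],
    [0, 0, 0],
    [0, 0, 0],
    [0, 0, 0],
    [0, 0, 0],
    [0, 0, 0],
    [0, 0, 0],
    [0, 0, 0]
  ],
  "hand": [0.5, 0.5, 0.5, 0.6, 0.9, 1, 1, 1]
}}

```text
time_s: 19.27
ee_pos: [475.4, -227.6, 130.9]
ee_rot: [180.0, 0.1, 78.1]
force: [-0.4, -0.1, -0.2]
gripper_width: 76.1
gripper_force: 0.0
```

```bash
python3 - <<'E'
from plan import *
where()
f2=viewer.grab_frame('wrist'); c=cv2.resize(f2['pixels'][60:320,200:440],(550,596),interpolation=cv2.INTER_CUBIC)
cv2.imwrite('pics/s7.png',c[:,:,::-1])
E
```

```text
t 19.4167 TCP [ 475.4 -227.   130.6] tilt -0.12 yaw 78.18 side tilt -0.03
 F dock x,lat,z [-89.9   2.  144.2] force dock x,lat,z [ 0.01 -0.06 -0.17]
```

View pics/s7.png

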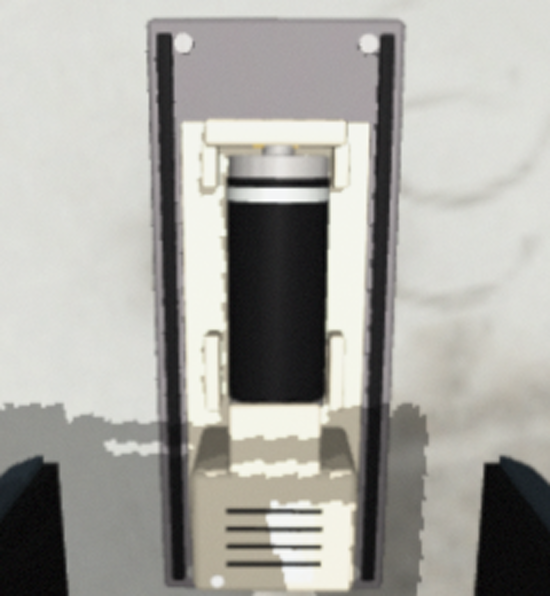

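The cell lies level in the dock. Its nub rests on the brass strip at (278,148), its flat end is under the hood at y≈403, and the gripper is clear.

```bash
python3 -c "
from workcell import env; print(env.job_done())"
```

```text
the job is handed in; nothing more can be done
None
```

The cell is loaded in the dock: level, held between plunger and end wall, gripper clear, and the job handed in after about 19.5 s of robot time; the peak force I read at the wrist while pressing was about 10.5 N.

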